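# Shut the air manifold and snap the blanking cap on its spare outlet

## Robot

A 6-joint arm with a two-finger parallel gripper is mounted at the origin on a cart in front of the work surface, level with it; the furniture and walls round the work are solid. World frame = base frame: x ahead of the robot, y to its left, z up, the work surface at z = 0. Lengths are in m, angles in rad, forces in N, time in s.
With the tool pointing down it reaches from about 0.375 to 0.9 m from the base axis. Payload 3.1 kg.
Tool frame: the origin (TCP) lies at the centre of the arm's flange, where the gripper is bolted on; the fingertips stand robot.tip_extent ahead of it and the grasp point (between the pads) lies 164 mm ahead of it (robot.tip_extent is the distance from the TCP to the fingertips, in m); z points along the fingers, y is the line along which they close (so a half turn about z gives the same grasp; the last joint's range is limited). The gripper opens to 87 mm and grips with 3 to 60 N. Pads are 19 mm wide; open, the fingers measure 117 mm over their backs; the gripper's body (75 mm by 190 mm) begins 51 mm behind the grasp point.
Start: joints at [0.965, 0.527, 1.433, -0, 1.181, -0.178], TCP at [0.259, 0.569, 0.405] pointing down, gripper open.
Joint ranges: [-3.08, 3.08], [-0.75, 2.2], [0.22, 2.44], [-1.43, 4.57], [0, 2.65], [-2.85, 2.85]. Speed limits (rad/s): [2.79, 2.79, 3.14, 3.14, 3.14, 3.14].

## Interface

Orientations are given as a unit quaternion [x, y, z, w].
In Python, from rig import get_obs, camera, hand_in, cut_out, robot gives the robot as it stands.
- The arm moves only by the tool step_arm, never from a script. Its argument "rows" is a list of rows, each a list of 6 numbers: the shift along the world's x, y, z in m, then the turn, a rotation vector about the world's x, y, z in degrees. A call has 1 to 12 rows; each row shifts and turns the commanded pose from where the row before left it; what a row does not reach is not made up. A row lasts 1/8 s, in which the tool goes at most 62.5 mm and 10.7 degrees, less where a joint would pass 70% of its speed; a pose out of reach is approached as far as the arm can. A call is refused whole if a number of a shift passes 0.0625 or a number of a turn 10.7, either way. A call with a gripper value outside its range is refused whole. "jaw" is the finger opening in m, from 0 to 0.087, set as the call begins (left out, the last holds). The fingers move at their own pace and stop on an object; "squeeze" is the grip in N (left out, the last holds). Time passes only in rows, so rows that do not move let the fingers close. It gives the time, the measured TCP pose, the force, the opening and the grip force at its end, in the units of the state.
- get_obs(): the state, without advancing time (a new reading comes with each control period).
- camera(name): name is "side" or "top" or "wrist"; returns a dict with "pixels" (400x640x3 uint8, blue, green, red), "depth" (400x640 float32, m along the optical axis (not along the pixel's ray), 0 where there is no reading), "fov_y" (degrees; the focal length in pixels is half the picture's height over the tangent of half this angle, whatever the lens; pixels are square), "cx", "cy" (the principal point, pixels), "k1" (the pictures are not rectified: a ray, as slopes to the right and down, at radius r is drawn at 1 + k1 r^2 times it, then the intrinsics apply), "extrinsics" (4x4, takes a point from camera to world coordinates); the wrist camera has in their place "mount" (4x4, takes a point from camera to tool coordinates, whose origin is the TCP and whose axes are the flange's). Camera axes: x right, y up, looking along -z (the intrinsics and any distortion apply to the point x, -y, -z); pixel columns grow to the right and rows downward; lengths in m; the calibration is good to about 2 mm. A picture is of the moment at which its call begins: read the wrist's pose just before it.
- hand_in(): hands the job in; it is judged then, once.
Trained networks look in the newest picture that a camera, given by its name, has taken for a name from the list of things; names that differ only in an ending like _2 or _b are one class to them, and where a whole thing is asked for, a point or a joint stands for the part that bears it (a point fixed in the world has none). Each returns a list of dicts, best first, with "confidence" (0 to 1); they miss things now and then, are a little off and sometimes report something else, mostly with a low value. They report only what shows in the picture. A call takes as long as a camera call. They do not tell look-alikes from the thing itself.
- cut_out(label, camera): "region" (400x640 bool, what is visible of it) and "extent" ([centre column, centre row, width, height] in pixels, round what is visible of it).
The state is a dict: "time": time; "q": joint angles; "joint_velocities": joint speeds; "joint_torque": joint torques, N m; "position": TCP position; "tool_rot": TCP orientation; "ft_force": force on the tool from outside, world axes, zero at the start; "moment": the same for the moment, N m; "grip_width": finger opening in m; "grip_force": force on a finger pad.
Only numpy, scipy, OpenCV 4.12 (cv2) and the standard library are available. Lean on these libraries where they do the work, as an engineer would, in place of code of your own. Each camera call takes 0.05 s, during which the arm holds its last target. There are 200 camera calls.

## Task

Get this bench air manifold ready for its supply hose: first shut the ball valve, its lever square across the pipe, then take the loose cap that fits the bare outlet stud and press it straight down onto the stud until it clicks. Do not stop at the click: go on pressing the cap firmly down on its rubber seal and finish like that, hand still on the cap and bearing down, so that I can fit the retaining clip; leave the small cap, the carton and the tapes where they lie.

Things in the scene. Friction and masses are not known exactly. Their poses are not given: they have to be found in the camera images.
- manifold: air manifold fixed to the table on a board 100 x 280 x 18 mm. Origin on the table under the pipe line, which runs along its y at x = 0; +x points away from the robot. Bar 36 mm square, top 64 mm up; bare stud at y = -70 mm; at y = -5 mm an outlet that already wears its cap (leave it: 37 mm wide, top 118 mm up); ball valve with lever at y = +100 mm. Gauge on the bar's front, below 70 mm
- valve (a joint): turn of the valve lever about the vertical through point valve_axis, rad: 0 = along the pipe, pointing to the manifold's +y (open); 1.57 = square across it, pointing to the manifold's -x, towards the robot (shut). Grows counter-clockwise seen from above, stop at 1.62. Stiff (0.25 N m), stays where it is left
- valve_axis (a point): point on the lever's pivot axis at the lever's height, 94 mm above the table
- lever_grip (a point): middle of the lever's black sleeve, 72 mm out from the pivot axis; the sleeve is 66 mm long along the lever (38 to 104 mm from the axis), 16 mm wide, 10 mm thick; free air above, beside and 30 mm below it
- outlet (a point): centre of the brass shoulder at the foot of the bare stud, 72 mm above the table. The stud is 22 mm wide and 28 mm high, its nose tapered over the top 8 mm; four sprung steel balls stand out 3 mm from its sides, 11.5 mm above this point
- seal: black rubber seal ring on the shoulder round the bare stud, 36 mm diameter, 5 mm high; springs down up to 3 mm at about 4 N per mm. Origin in the middle of its underside, at point outlet while not squashed
- cap: larger loose snap cap, grey ribbed plastic, mouth down: 37 mm wide, 42 high, bore 31 deep, mouth 24.4 wide inside; 45 g. Origin: centre of the mouth rim, z to the crown. Rim over point outlet: 15 mm meets the balls, force climbs to about 10 to 15 N; below 11 mm clicks, force drops to nothing; 5 mm touches the seal; 2 to 3.5 mm pressed home. Let go, it springs back to about 4 mm
- cap_small: a smaller loose cap of the same kind, 26 mm diameter, 32 mm high, too narrow for the stud (mouth 15 mm); to be left alone. The two loose caps may have swapped places. Origin in the centre of its mouth rim
- tape_measure: tape measure, 48 x 82 x 71 mm, bystander; origin in the centre of its underside
- tape_black: roll of black tape, 64 mm diameter, 19 mm high, bystander; origin in the centre of its underside
- box_red: small carton of screws, 61 x 61 x 38 mm, bystander; origin in the centre of its underside
There are look-alikes about, which are no part of the job. Leave any purple look-alike of the cap alone.

How it is judged:
By the outcome, as a careful person would: the job done as asked, in the order asked, and still so for the second after the job is handed in, while the arm keeps its last pose, push and grip.
It also fails if it takes over 64 s, if anything falls off the work surface, if the arm or the gripper's body presses on something with over 40 N, if the wrist force passes 120 N, or if a joint passes its speed limit or range.

## Working session

There is one attempt and no reset: what is moved stays moved. The work goes in short steps, Python scripts to look and compute and a tool call to move; the robot and the scene stay as the last step left them, time stands still between calls to the robot, and variables do not carry over. Pictures are saved under pics/ and viewed, at most 10 in all, crops included, and the job is handed in when it is done.

Besides the shell and the picture viewer there is one more tool, called after "Emit:" in YAML: its name, and indented under it one key for each argument. step_arm: Moves the arm, as the interface text tells. Its arguments: {"type":"object","properties":{"rows":{"type":"array"},"jaw":{"type":"number"},"squeeze":{"type":"number"}},"required":["rows"]}

```bash
mkdir -p pics; ls
cat > h.py <<'E'
import numpy as np, cv2
from scipy.spatial.transform import Rotation as R
from rig import get_obs, camera, hand_in, cut_out, robot
def T(c,o=None):
    if "extrinsics" in c: return np.array(c["extrinsics"])
    M=np.eye(4); M[:3,:3]=R.from_quat(o["tool_rot"]).as_matrix(); M[:3,3]=o["position"]
    return M@np.array(c["mount"])
def K(c):
    f=200/np.tan(np.radians(c["fov_y"])/2); return np.array([[f,0,c["cx"]],[0,f,c["cy"]],[0,0,1.]])
def cloud(c,E):
    k=K(c); v,u=np.mgrid[:400,:640]
    p=cv2.undistortPoints(np.stack([u,v],-1).reshape(-1,1,2).astype(float),k,np.array([c["k1"],0,0,0,0.])).reshape(400,640,2)
    d=c["depth"]; P=np.stack([p[...,0]*d,-p[...,1]*d,-d,np.ones_like(d)],-1)
    W=(P@E.T)[...,:3]; W[d<=0]=np.nan; return W
def proj(c,E,p):
    q=np.linalg.inv(E)@np.append(p,1); s=np.array([[q[0],-q[1],-q[2]]])
    return cv2.projectPoints(s,np.zeros(3),np.zeros(3),K(c),np.array([c["k1"],0,0,0,0.]))[0].ravel()
E
python3 - <<'E'
from h import *
o=get_obs(); print(o); print(robot.tip_extent)
names=["manifold","lever_grip","valve","seal","cap","cap_small","tape_measure","tape_black","box_red"]
for n in ("side","top","wrist"):
    o=get_obs(); c=camera(n); E=T(c,o); W=cloud(c,E); im=c["pixels"].copy()
    for l in names:
        for r in cut_out(l,n)[:4]:
            if r["confidence"]<.2: continue
            P=W[r["region"]]; P=P[~np.isnan(P[:,0])]
            e=r["extent"]; cv2.rectangle(im,(int(e[0]-e[2]/2),int(e[1]-e[3]/2)),(int(e[0]+e[2]/2),int(e[1]+e[3]/2)),(0,255,0),1)
            print(n,l,round(r["confidence"],2),np.round(e),np.round(np.median(P,0),3) if len(P) else '',np.round(P.max(0),3) if len(P) else '')
    cv2.imwrite(f"pics/{n}0.png",c["pixels"])
E
```

```text
pics
{'time': 0.0, 'q': array([ 9.64524472e-01,  5.28434631e-01,  1.43389148e+00,  1.89953662e-05,
        1.18139160e+00, -1.78443242e-01]), 'joint_velocities': array([ 0.0002799 , -0.00099044, -0.00174481,  0.00013309,  0.00057804,
       -0.00059404]), 'joint_torque': array([-7.15113638e-04, -4.40036166e+01, -1.76595122e+01,  6.33720355e-02,
        5.82079869e-02, -1.52403941e-04]), 'position': array([0.25905015, 0.5684091 , 0.40379404]), 'tool_rot': array([ 2.12290019e-01,  9.77206129e-01, -9.78430082e-04, -4.14392660e-04]), 'ft_force': array([ 0.56466416,  0.60575464, -0.58951385]), 'moment': array([ 0.03173734,  0.03679092, -0.01289763]), 'grip_force': 0.0, 'grip_width': 0.08693219209983682}
0.1822
side manifold 0.68 [328. 197.  39.  78.] [0.547 0.167 0.024] [0.61  0.498 0.118]
side lever_grip 0.48 [320. 165.  17.  13.] [0.543 0.353 0.096] [0.567 0.61  0.105]
side valve 0.46 [323. 166.  16.  16.] [0.542 0.355 0.096] [0.561 0.61  0.105]
side cap 0.78 [246. 262.  21.  25.] [ 0.374 -0.038  0.028] [0.39  0.014 0.043]
side cap 0.7 [333. 244.  16.  23.] [0.555 0.019 0.027] [0.574 0.
[... 955 characters left out ...]
.555 0.033 0.04 ] [0.581 0.051 0.049]
top cap 0.51 [408. 234.  14.  16.] [ 0.457 -0.066  0.041] [ 0.474 -0.05   0.047]
top tape_measure 0.94 [401. 142.  26.  27.] [ 0.706 -0.064  0.063] [ 0.742 -0.036  0.074]
top tape_measure 0.44 [247. 204.  39.  20.] [0.545 0.359 0.096] [0.572 0.439 0.107]
top tape_black 0.88 [233. 275.  20.  17.] [0.355 0.409 0.018] [0.387 0.439 0.025]
top tape_black 0.48 [289. 203. 121.  37.] [0.544 0.24  0.021] [0.611 0.412 0.123]
top box_red 0.91 [366. 135.  24.  28.] [0.732 0.034 0.037] [0.769 0.064 0.045]
wrist tape_black 0.65 [261. 267.  28.  23.] [0.346 0.439 0.017] [0.374 0.446 0.021]
wrist box_red 0.63 [262. 267.  25.  27.] [0.345 0.439 0.017] [0.372 0.527 0.224]
```

Run:
```python
import cv2
a=cv2.imread("pics/top0.png")[100:300,200:440]; b=cv2.imread("pics/side0.png")[140:300,220:460]
a=cv2.resize(a,None,fx=3.3,fy=3.0,interpolation=2)[:600]; cv2.imwrite("pics/a.png",cv2.resize(a,(720,600)))
cv2.imwrite("pics/b.png",cv2.resize(b,(780,520),interpolation=2))
```

```text
(no output)
```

View pics/a.png

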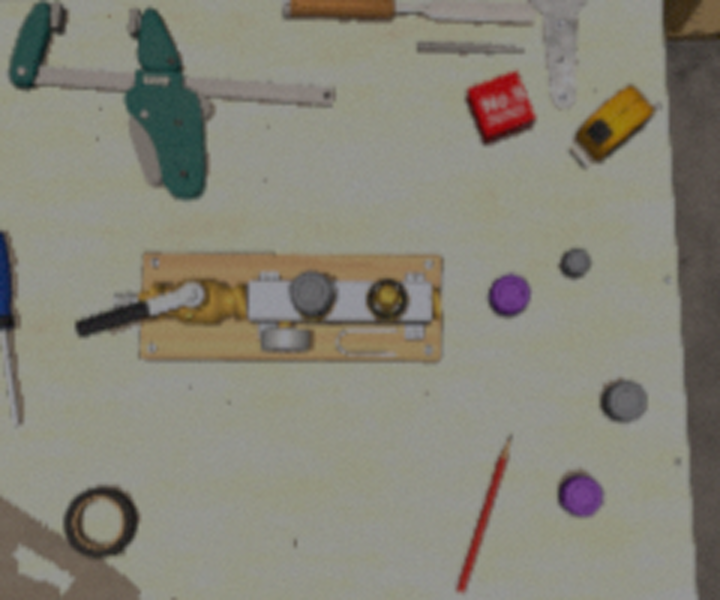

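View pics/b.png

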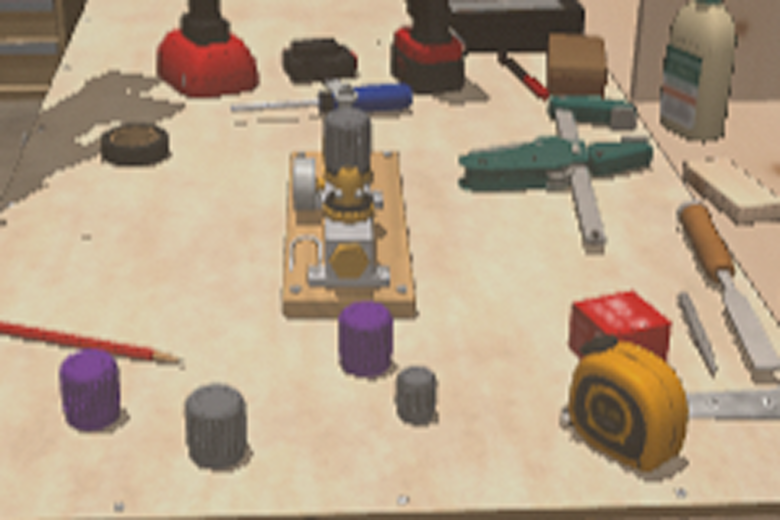

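The top view shows the large grey cap at about (624,400) of the crop, with the small one at (575,262). The two purple look-alikes are at (510,295) and (580,495). The stud is at (387,297) and the lever tip at (80,328). The lever is partly turned already, about 0.2–0.3 rad.

Run:
```python
from h import *
from scipy.optimize import minimize
c=camera("top");W=cloud(c,T(c)); 
cs=camera("side");Ws=cloud(cs,T(cs))
def sel(W,b): 
    P=W.reshape(-1,3); return P[np.all((P>np.array(b)[:,0])&(P<np.array(b)[:,1]),1)]
E=T(c); print("top cam",np.round(E[:3,3],3), "side cam",np.round(T(cs)[:3,3],3))
B=sel(W,[(.45,.65),(.05,.45),(.012,.026)]); print(len(B),"boardtop",cv2.minAreaRect(B[:,:2].astype(np.float32)),np.median(B[:,2]))
t=sel(W,[(.3,.7),(-.1,.5),(-.01,.006)]); print("table z",np.median(t[:,2]))
Cp=sel(W,[(.5,.6),(.1,.3),(.110,.13)]); print("capped",cv2.minEnclosingCircle(Cp[:,:2].astype(np.float32)),Cp.mean(0),np.median(Cp[:,2]))
St=sel(W,[(.5,.6),(.08,.16),(.09,.13)]); print("stud",len(St),St.mean(0),St.max(0),cv2.minEnclosingCircle(St[:,:2].astype(np.float32)))
Bar=sel(W,[(.5,.6),(.05,.27),(.056,.069)]); print("bar",cv2.minAreaRect(Bar[:,:2].astype(np.float32)))
L=sel(W,[(.45,.65),(.3,.5),(.088,.112)]); print("lever",len(L),cv2.minAreaRect(L[:,:2].astype(np.float32)),L.mean(0))
print(cv2.fitLine(L[:,:2].astype(np.float32),cv2.DIST_HUBER,0,.01,.01).ravel(), L[L[:,1].argmax()],L[L[:,1].argmin()])
Cc=sel(W,[(.42,.5),(-.1,-.03),(.034,.05)]); print("cap",len(Cc),cv2.minEnclosingCircle(Cc[:,:2].astype(np.float32)),Cc.mean(0),np.median(Cc[:,2]))
Cc=sel(Ws,[(.42,.5),(-.12,-.03),(.008,.05)]); print("cap side",len(Cc),Cc.min(0),Cc.max(0))
Cc=sel(Ws,[(.42,.5),(-.12,-.03),(.039,.05)]); print("cap side top",len(Cc),Cc.mean(0))
```

```text
top cam [0.409 0.143 1.142] side cam [ 0.501 -0.767  0.507]
1918 boardtop ((0.5524691343307495, 0.23581978678703308), (0.2783854007720947, 0.09895125031471252), 88.34114837646484) 0.01781114677448381
table z -0.000547815777214189
capped ((0.553154468536377, 0.20969898998737335), 0.018698085099458694) [0.5518791  0.20954705 0.11692472] 0.11700263587568482
stud 54 [0.54966168 0.14495277 0.09581065] [0.56000528 0.15439171 0.10336994] ((0.5503963232040405, 0.14516571164131165), 0.011598347686231136)
bar ((0.538320779800415, 0.18330693244934082), (0.16928885877132416, 0.06021520495414734), 88.64232635498047)
lever 272 ((0.5420201420783997, 0.3593650162220001), (0.02114795707166195, 0.11536376923322678), 17.38291358947754) [0.54320962 0.3585246  0.09643501]
[ 0.27602184 -0.96115136  0.5450967   0.35065332] [0.52790322 0.41538795 0.09153472] [0.55832635 0.30475842 0.09661565]
cap 151 ((0.4565824270248413, -0.0686638131737709), 0.019270852208137512) [ 0.45640756 -0.06817887  0.04073192] 0.04090006846562866
cap side 377 [ 0.43705598 -0.09012342  0.00807126] [ 0.47434565 -0.05530033  0.04260086]
cap side top 126 [ 0.4556295  -0.07121749  0.04038937]
```

Emit:
step_arm:
  rows:
    - [0.0395,-0.0264,0,0,0,-7.07]
    - [0.0395,-0.0264,0,0,0,-7.07]
    - [0.0395,-0.0264,0,0,0,-7.07]
    - [0.0395,-0.0264,0,0,0,-7.07]
    - [0.0395,-0.0264,0,0,0,-7.07]
    - [0.0395,-0.0264,0,0,0,-7.07]
    - [0.0395,-0.0264,0,0,0,-7.07]
    - [0,0,-0.03,0,0,0]
    - [0,0,-0.03,0,0,0]
    - [0,0,-0.02,0,0,0]
    - [0,0,0,0,0,0]
    - [0,0,0,0,0,0]
  jaw: 0.06
  squeeze: 20

```text
time: 3.1
position: [0.5361, 0.3841, 0.3256]
tool_rot: [0.602, 0.799, 0.001, 0.0]
ft_force: [-0.2, 0.4, 0.3]
grip_width: 0.06
grip_force: 0.0
```

```bash
cat >> h.py <<'E'
def sel(W,b): 
    P=W.reshape(-1,3); return P[np.all((P>np.array(b)[:,0])&(P<np.array(b)[:,1]),1)]
def yaw(o): m=R.from_quat(o["tool_rot"]).as_matrix(); return np.degrees(np.arctan2(m[1,1],m[0,1])), m[:,2]
E
python3 - <<'E'
from h import *
o=get_obs(); print(o["time"],o["position"],yaw(o),o["q"],o["ft_force"])
c=camera("wrist");W=cloud(c,T(c,o))
cv2.imwrite("pics/w1.png",c["pixels"])
L=sel(W,[(.45,.65),(.3,.5),(.088,.112)]); print("lever",len(L),L.mean(0),L.min(0),L.max(0))
if len(L)>50:
    print(cv2.fitLine(L[:,:2].astype(np.float32),cv2.DIST_HUBER,0,.01,.01).ravel(),cv2.minAreaRect(L[:,:2].astype(np.float32)))
for l in ("lever_grip","seal"):
    for r in cut_out(l,"wrist")[:2]: P=W[r["region"]]; print(l,r["confidence"],np.round(r["extent"]),np.nanmedian(P,0))
E
```

```text
3.1 [0.53611367 0.38413051 0.32558749] (np.float64(16.004053029481103), array([ 1.38350989e-03,  6.96444458e-04, -9.99998800e-01])) [4.52608747e-01 6.62798685e-01 1.41122779e+00 2.43259007e-05
 1.06601741e+00 1.73273361e-01] [-0.23467212  0.41498586  0.32299634]
lever 1929 [0.54016004 0.37572141 0.09713138] [0.52224107 0.30548194 0.09206393] [0.56716856 0.41669203 0.10691969]
[ 0.27084258 -0.96262366  0.54016006  0.3757214 ] ((0.5443575978279114, 0.36122557520866394), (0.01830894500017166, 0.11367901414632797), 15.455698013305664)
lever_grip 0.97 [320. 244.  21. 126.] [0.53932083 0.37870888 0.09725965]
seal 0.39 [315. 256. 127. 148.] [0.54227224 0.33534388 0.04665104]
```

View pics/w1.png

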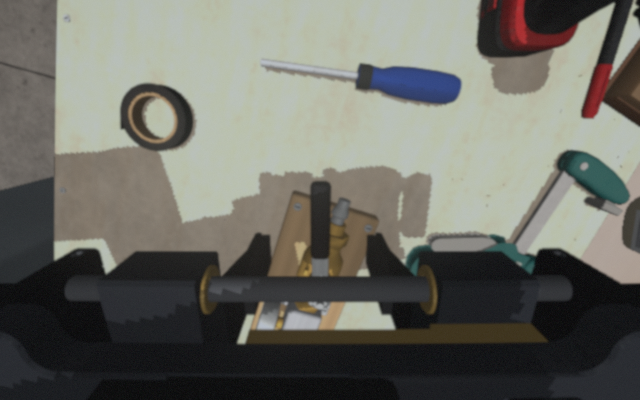

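The wrist view shows the black sleeve between the open fingers at about (320,220), in line with them, with nothing under it. I'll go down and close.

Emit:
step_arm:
  rows:
    - [0.0005,0,-0.02,0,0,0]
    - [0.0005,0,-0.02,0,0,0]
    - [0,0,-0.018,0,0,0]
    - [0,0,-0.01,0,0,0]
    - [0,0,0,0,0,0]

```text
time: 3.88
position: [0.5365, 0.3837, 0.2556]
tool_rot: [0.602, 0.799, -0.001, -0.001]
ft_force: [-0.1, 0.9, -0.1]
grip_width: 0.0598
grip_force: 0.0
```

Emit:
step_arm:
  rows:
    - [0,0,0,0,0,0]
    - [0,0,0,0,0,0]
    - [0,0,0,0,0,0]
    - [0,0,0,0,0,0]
  jaw: 0.0
  squeeze: 20

```text
time: 4.38
position: [0.5368, 0.3839, 0.2571]
tool_rot: [0.602, 0.799, 0.0, 0.0]
ft_force: [0.9, 0.6, -0.7]
grip_width: 0.0276
grip_force: 0.0
```

```bash
python3 -c "
import numpy as np
a=np.radians(105.9+8.05*np.arange(10)); p=.072*np.c_[np.cos(a),np.sin(a)]
print(np.round(np.diff(p,axis=0),4).tolist())"
```

```text
[[-0.0095, -0.0034], [-0.0089, -0.0047], [-0.0082, -0.0059], [-0.0073, -0.007], [-0.0062, -0.008], [-0.005, -0.0088], [-0.0037, -0.0094], [-0.0024, -0.0098], [-0.001, -0.0101]]
```

Emit:
step_arm:
  rows:
    - [0,0,0,0,0,0]
    - [0,0,0,0,0,0]
    - [0,0,0,0,0,0]

```text
time: 4.75
position: [0.5372, 0.384, 0.2569]
tool_rot: [0.602, 0.799, 0.001, 0.0]
ft_force: [1.4, 0.5, -0.4]
grip_width: 0.0158
grip_force: 20.0
```

Emit:
step_arm:
  rows:
    - [-0.0095,-0.0034,0,0,0,8.05]
    - [-0.0089,-0.0047,0,0,0,8.05]
    - [-0.0082,-0.0059,0,0,0,8.05]
    - [-0.0073,-0.007,0,0,0,8.05]
    - [-0.0062,-0.008,0,0,0,8.05]
    - [-0.005,-0.0088,0,0,0,8.05]
    - [-0.0037,-0.0094,0,0,0,8.05]
    - [-0.0024,-0.0098,0,0,0,8.05]
    - [-0.001,-0.0101,0,0,0,8.05]
    - [0,0,0,0,0,0]
    - [0,0,0,0,0,0]

```text
time: 6.12
position: [0.485, 0.3167, 0.2569]
tool_rot: [0.014, 1.0, -0.0, 0.001]
ft_force: [2.6, -3.2, -0.2]
grip_width: 0.0154
grip_force: 20.0
```

Run:
```python
from h import *
o=get_obs(); print(o["time"],o["position"],yaw(o),o["ft_force"],o["moment"])
```

```text
6.125 [0.48504066 0.31665561 0.25688009] (np.float64(88.38312875575294), array([ 1.11535985e-03, -7.23923160e-04, -9.99999116e-01])) [ 2.61576261 -3.17468875 -0.18763299] [-0.39150612 -0.40287974  0.10050854]
```

Emit:
step_arm:
  rows:
    - [0,0,0,0,0,0]
    - [0,0,0,0,0,0]
    - [0,0,0,0,0,0]
  jaw: 0.06

```text
time: 6.5
position: [0.4841, 0.317, 0.2566]
tool_rot: [0.014, 1.0, -0.0, -0.001]
ft_force: [1.1, -0.8, -0.5]
grip_width: 0.0376
grip_force: 0.0
```

Emit:
step_arm:
  rows:
    - [0,0,0.02,0,0,0]
    - [0,0,0.04,0,0,0]
    - [0,0,0.04,0,0,0]
    - [0.0072,-0.0235,0,0,0,-9.82]
    - [0.0072,-0.0235,0,0,0,-9.82]
    - [0.0072,-0.0235,0,0,0,-9.82]
    - [0.0072,-0.0235,0,0,0,-9.82]
    - [0.0072,-0.0235,0,0,0,-9.82]
    - [0.0072,-0.0235,0,0,0,-9.82]
    - [0.0072,-0.0235,0,0,0,-9.82]
    - [0.0072,-0.0235,0,0,0,-9.82]
    - [0.0072,-0.0235,0,0,0,-9.82]

```text
time: 8.0
position: [0.5493, 0.1047, 0.3567]
tool_rot: [0.709, 0.705, -0.0, -0.0]
ft_force: [0.4, -0.7, -0.8]
grip_width: 0.0597
grip_force: 0.0
```

Emit:
step_arm:
  rows:
    - [0,0,0,0,0,0]
    - [0,0,0,0,0,0]

```text
time: 8.25
position: [0.5489, 0.1058, 0.3566]
tool_rot: [0.706, 0.708, -0.0, -0.001]
ft_force: [-0.2, -0.6, 1.3]
grip_width: 0.06
grip_force: 0.0
```

Run:
```python
from h import *
o=get_obs(); print(o["time"],o["position"],yaw(o))
cw=camera("wrist");W=cloud(cw,T(cw,o)); cv2.imwrite("pics/w2.png",cw["pixels"])
print(np.round(np.array(cw["mount"]),3).tolist())
c=camera("top");Wt=cloud(c,T(c)); 
for n,w in (("wrist",W),("top",Wt)):
    L=sel(w,[(.4,.65),(.28,.35),(.092,.112)]); print(n,"lever",len(L),cv2.fitLine(L[:,:2].astype(np.float32),cv2.DIST_HUBER,0,.01,.01).ravel() if len(L)>20 else '')
    for nm,b in (("stud",[(.52,.58),(.12,.17),(.085,.11)]),("studtop",[(.52,.58),(.12,.17),(.096,.11)]),("seal",[(.52,.58),(.12,.17),(.071,.082)]),("capped",[(.52,.58),(.18,.24),(.11,.13)])):
        S=sel(w,b)
        if len(S)>5: print(n,nm,len(S),S.mean(0),S.max(0)[2],cv2.minEnclosingCircle(S[:,:2].astype(np.float32)))
```

```text
8.25 [0.54891182 0.10582036 0.35663345] (np.float64(0.184902024335948), array([-9.60825338e-04,  5.43777573e-04, -9.99999391e-01]))
[[-0.0, 0.953, 0.303, 0.084], [1.0, 0.0, 0.0, -0.001], [0.0, 0.303, -0.953, 0.02], [0.0, 0.0, 0.0, 1.0]]
wrist lever 0 
wrist stud 586 [0.55089749 0.14710638 0.09453253] 0.10146160023901948 ((0.5514208078384399, 0.14620572328567505), 0.01399767491966486)
wrist studtop 248 [0.55105795 0.14633294 0.09878821] 0.10146160023901948 ((0.551086962223053, 0.14619530737400055), 0.008947193622589111)
wrist seal 670 [0.55088642 0.14916209 0.07584827] 0.08091082730007004 ((0.5510792136192322, 0.14582812786102295), 0.01941046118736267)
wrist capped 2146 [0.55323017 0.21059697 0.1169787 ] 0.12018076248622725 ((0.5532785654067993, 0.21040791273117065), 0.01892245002090931)
top lever 274 [ 0.99958056 -0.0289603   0.5079548   0.3152662 ]
top stud 25 [0.54969766 0.14638385 0.09559237] 0.10385763411939708 ((0.5497382283210754, 0.14653602242469788), 0.01072054821997881)
top studtop 14 [0.54880742 0.14686038 0.09885723] 0.10385763411939708 ((0.5484076738357544, 0.146497905254364), 0.008047315292060375)
top seal 11 [0.55187349 0.14609006 0.07671554] 0.07961182369834274 ((0.5499522686004639, 0.14605101943016052), 0.01775543950498104)
top capped 160 [0.55175828 0.20947622 0.11682456] 0.12251742138522537 ((0.5517864227294922, 0.20933634042739868), 0.018947197124361992)
```

View pics/w2.png

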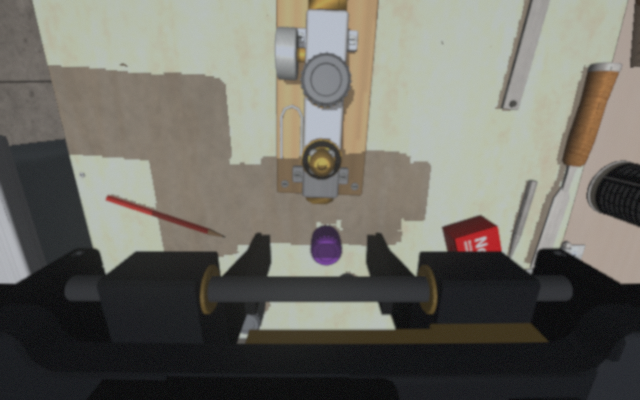

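The stud shows at (322,158) and the fitted outlet at (325,78). The top camera fits the lever at 178.3° in the world frame, so the valve is shut. Next, a look at the large grey cap.

Emit:
step_arm:
  rows:
    - [-0.0185,-0.0433,0,0,0,0]
    - [-0.0185,-0.0433,0,0,0,0]
    - [-0.0185,-0.0433,0,0,0,0]
    - [-0.0185,-0.0433,0,0,0,0]
    - [-0.0185,-0.0433,0,0,0,0]
    - [0,0,-0.04,0,0,0]
    - [0,0,0,0,0,0]
    - [0,0,0,0,0,0]

```text
time: 9.35
position: [0.4572, -0.1105, 0.3173]
tool_rot: [0.706, 0.708, 0.0, 0.0]
ft_force: [0.3, 1.2, 1.3]
grip_width: 0.0599
grip_force: 0.0
```

Run:
```python
from h import *
o=get_obs(); print(o["time"],o["position"],yaw(o))
cw=camera("wrist");W=cloud(cw,T(cw,o)); cv2.imwrite("pics/w3.png",cw["pixels"])
S=sel(W,[(.42,.5),(-.1,-.03),(.038,.05)]); print(len(S),S.mean(0),cv2.minEnclosingCircle(S[:,:2].astype(np.float32)),np.median(S[:,2]))
m=(np.abs(W[...,0]-.4565)<.012)&(np.abs(W[...,1]+.068)<.012); print(cw["pixels"][m].mean(0))
```

```text
9.35 [ 0.45723327 -0.11052318  0.31729172] (np.float64(0.17177466285835202), array([ 2.38846463e-04,  2.91283825e-05, -9.99999971e-01]))
1233 [ 0.45709583 -0.06709417  0.04102102] ((0.4570551812648773, -0.0673714429140091), 0.018522147089242935) 0.04107187686553371
[68.54284369 66.45715631 65.46516008]
```

View pics/w3.png

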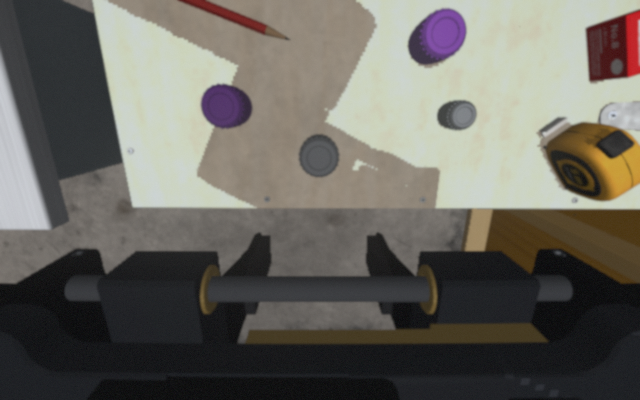

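The grey cap is at (319,155), at (0.457,-0.067). It stands alone with room for the fingers, so I'll grasp it.

Emit:
step_arm:
  rows:
    - [0,0.0215,0,0,0,0]
    - [0,0.0215,0,0,0,0]
    - [0,0,-0.03,0,0,0]
    - [0,0,-0.03,0,0,0]
    - [0,0,-0.03,0,0,0]
    - [0,0,-0.02,0,0,0]
    - [0,0,-0.01,0,0,0]
    - [0,0,-0.006,0,0,0]
    - [0,0,0,0,0,0]
    - [0,0,0,0,0,0]

```text
time: 10.65
position: [0.4571, -0.0682, 0.1914]
tool_rot: [0.707, 0.708, 0.0, 0.001]
ft_force: [0.7, 0.7, -0.3]
grip_width: 0.0603
grip_force: 0.0
```

Emit:
step_arm:
  rows:
    - [0,0,0,0,0,0]
    - [0,0,0,0,0,0]
    - [0,0,0,0,0,0]
    - [0,0,0,0,0,0]
    - [0,0,0,0,0,0]
  jaw: 0.0
  squeeze: 45

```text
time: 11.28
position: [0.4569, -0.0683, 0.1909]
tool_rot: [0.707, 0.708, 0.0, 0.0]
ft_force: [0.1, -1.3, 2.1]
grip_width: 0.0366
grip_force: 45.0
```

Emit:
step_arm:
  rows:
    - [0,0,0.02,0,0,0]
    - [0,0,0.03,0,0,0]
    - [0,0,0.03,0,0,0]
    - [0,0,0.03,0,0,0]
    - [0,0,0.03,0,0,0]
    - [0.0188,0.0427,0,0,0,0]
    - [0.0188,0.0427,0,0,0,0]
    - [0.0188,0.0427,0,0,0,0]
    - [0.0188,0.0427,0,0,0,0]
    - [0.0188,0.0425,0,0,0,0]
    - [0,0,0,0,0,0]
    - [0,0,0,0,0,0]

```text
time: 12.78
position: [0.5502, 0.1449, 0.3302]
tool_rot: [0.706, 0.708, -0.001, -0.001]
ft_force: [-0.3, 0.4, -0.6]
grip_width: 0.0368
grip_force: 45.0
```

Run:
```python
from h import *
o=get_obs(); print(o["time"],o["position"],yaw(o),o["ft_force"])
c=camera("side");E=T(c);W=cloud(c,E); cv2.imwrite("pics/s4.png",cv2.resize(c["pixels"][100:260,250:410],(600,600),interpolation=2))
cw=camera("wrist");Ww=cloud(cw,T(cw,o)); cv2.imwrite("pics/w4.png",cw["pixels"])
for n,w in (("side",W),("wrist",Ww)):
    for nm,b in (("cap",[(.52,.58),(.11,.18),(.135,.2)]),("stud",[(.52,.58),(.12,.17),(.085,.11)]),("capped",[(.52,.58),(.18,.24),(.11,.13)])):
        S=sel(w,b); print(n,nm,len(S), (S.mean(0),S.min(0),S.max(0)) if len(S) else '')
```

```text
12.775 [0.55016966 0.14494123 0.33016582] (np.float64(0.1087349389771936), array([-2.11224827e-03, -5.50279170e-04, -9.99997618e-01])) [-0.30281924  0.42144582 -0.59521756]
side cap 508 (array([0.54861889, 0.13397979, 0.16851282]), array([0.52047158, 0.12281445, 0.1388261 ]), array([0.57902007, 0.15990869, 0.19975875]))
side stud 62 (array([0.54922502, 0.13831259, 0.09273738]), array([0.53964984, 0.12969525, 0.08523593]), array([0.55958977, 0.14957671, 0.09949804]))
side capped 8 (array([0.55097398, 0.19573112, 0.11116587]), array([0.5345693 , 0.19271726, 0.11038387]), array([0.56792118, 0.20208023, 0.11197895]))
wrist cap 5526 (array([0.54950102, 0.15516529, 0.17461762]), array([0.52001287, 0.12773231, 0.13955184]), array([0.57989595, 0.16454105, 0.19997446]))
wrist stud 462 (array([0.55111807, 0.15182596, 0.09377059]), array([0.5406035 , 0.14225247, 0.08503424]), array([0.56213604, 0.15759334, 0.10142328]))
wrist capped 2372 (array([0.55312871, 0.2118431 , 0.11680555]), array([0.53460946, 0.19252735, 0.11041251]), array([0.57193658, 0.22979066, 0.11966921]))
```

View pics/s4.png

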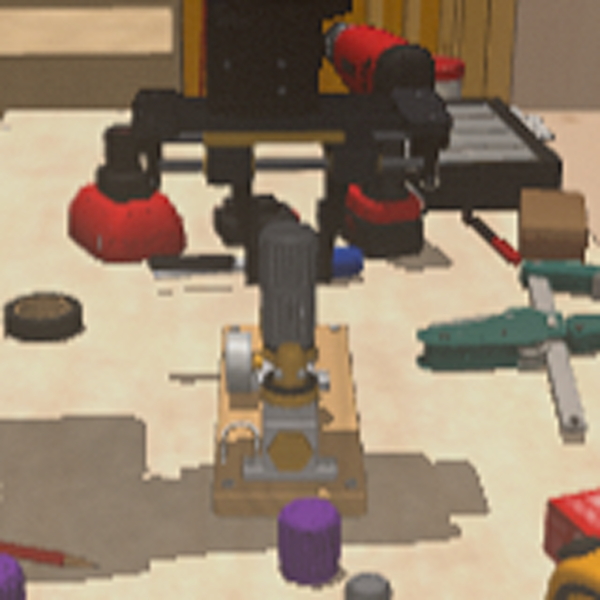

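The cap hangs upright in the fingers, crop (288,270), just over the stud at (290,360). I'll measure the offset with the rim band below the fingertips.

Run:
```python
from h import *
for n in ("side","wrist"):
    o=get_obs(); c=camera(n); w=cloud(c,T(c,o))
    for nm,b in (("cap",[(.5,.6),(.1,.19),(.1385,.1465)]),("studcyl",[(.52,.58),(.12,.17),(.085,.094)]),("seal",[(.52,.58),(.12,.18),(.0725,.079)])):
        S=sel(w,b); q=np.percentile(S[:,0],[1,99])
        # circle fit x,y
        A=np.c_[2*S[:,:2],np.ones(len(S))]; s=np.linalg.lstsq(A,(S[:,:2]**2).sum(1),rcond=None)[0]
        print(n,nm,len(S),"xmid",q.mean().round(4),"w",np.diff(q).round(4),"fit",s[:2].round(4),"r",np.sqrt(s[2]+s[0]**2+s[1]**2).round(4))
    print(o["position"])
```

```text
side cap 41 xmid 0.5467 w [0.0331] fit [0.5477 0.1399] r 0.0156
side studcyl 37 xmid 0.5496 w [0.02] fit [0.5494 0.1399] r 0.0078
side seal 55 xmid 0.5486 w [0.0324] fit [0.5486 0.142 ] r 0.0141
[0.5502186  0.14410256 0.33041586]
wrist cap 156 xmid 0.5498 w [0.0324] fit [0.5497 0.1444] r 0.0179
wrist studcyl 225 xmid 0.551 w [0.0213] fit [0.5512 0.1492] r 0.0087
wrist seal 563 xmid 0.551 w [0.0346] fit [0.551  0.1461] r 0.0153
[0.55035225 0.14396378 0.33056202]
```

Emit:
step_arm:
  rows:
    - [0.0013,0.0015,0,0,0,0]
    - [0,0,-0.015,0,0,0]
    - [0,0,-0.015,0,0,0]
    - [0,0,-0.006,0,0,0]
    - [0,0,0,0,0,0]
    - [0,0,0,0,0,0]

```text
time: 13.72
position: [0.5523, 0.1466, 0.2948]
tool_rot: [0.707, 0.708, 0.0, 0.0]
ft_force: [0.1, -0.1, 0.2]
grip_width: 0.0366
grip_force: 45.0
```

Emit:
step_arm:
  rows:
    - [0,0,-0.002,0,0,0]
    - [0,0,-0.002,0,0,0]
    - [0,0,-0.002,0,0,0]
    - [0,0,0,0,0,0]

```text
time: 14.22
position: [0.5521, 0.1465, 0.2886]
tool_rot: [0.707, 0.708, -0.0, -0.0]
ft_force: [-0.1, -0.8, 0.5]
grip_width: 0.0366
grip_force: 45.0
```

Emit:
step_arm:
  rows:
    - [0,0,-0.002,0,0,0]
    - [0,0,-0.002,0,0,0]
    - [0,0,0,0,0,0]

```text
time: 14.6
position: [0.5521, 0.1466, 0.2845]
tool_rot: [0.707, 0.708, -0.0, -0.0]
ft_force: [0.9, -0.4, -0.5]
grip_width: 0.0367
grip_force: 45.0
```

Emit:
step_arm:
  rows:
    - [0,0,-0.002,0,0,0]
    - [0,0,-0.002,0,0,0]
    - [0,0,0,0,0,0]
    - [0,0,0,0,0,0]

```text
time: 15.1
position: [0.5521, 0.1465, 0.2806]
tool_rot: [0.707, 0.708, -0.0, -0.0]
ft_force: [-0.1, -0.1, -0.8]
grip_width: 0.0365
grip_force: 45.0
```

The cap is over the stud's straight part with no side force. Now the balls.

Emit:
step_arm:
  rows:
    - [0,0,-0.0015,0,0,0]
    - [0,0,-0.0015,0,0,0]
    - [0,0,-0.001,0,0,0]
    - [0,0,0,0,0,0]

```text
time: 15.6
position: [0.5522, 0.1465, 0.2773]
tool_rot: [0.707, 0.708, -0.0, 0.0]
ft_force: [-1.8, -0.7, 4.9]
grip_width: 0.0366
grip_force: 45.0
```

Emit:
step_arm:
  rows:
    - [0,0,-0.001,0,0,0]
    - [0,0,-0.001,0,0,0]
    - [0,0,0,0,0,0]

```text
time: 15.98
position: [0.5522, 0.1463, 0.2762]
tool_rot: [0.706, 0.708, -0.0, 0.001]
ft_force: [-2.2, -4.1, 9.1]
grip_width: 0.0365
grip_force: 45.0
```

Emit:
step_arm:
  rows:
    - [0,0,-0.001,0,0,0]
    - [0,0,-0.001,0,0,0]
    - [0,0,0,0,0,0]

```text
time: 16.35
position: [0.5519, 0.1463, 0.2732]
tool_rot: [0.707, 0.708, -0.0, 0.0]
ft_force: [-1.5, -2.4, 3.3]
grip_width: 0.0366
grip_force: 45.0
```

Emit:
step_arm:
  rows:
    - [0,0,-0.0015,0,0,0]
    - [0,0,-0.0015,0,0,0]
    - [0,0,-0.001,0,0,0]
    - [0,0,0,0,0,0]

```text
time: 16.85
position: [0.5519, 0.1465, 0.2676]
tool_rot: [0.707, 0.707, -0.001, -0.001]
ft_force: [-0.9, -3.0, -7.6]
grip_width: 0.0367
grip_force: 45.0
```

Emit:
step_arm:
  rows:
    - [0,0,-0.001,0,0,0]
    - [0,0,-0.001,0,0,0]
    - [0,0,0,0,0,0]

```text
time: 17.23
position: [0.5518, 0.1466, 0.2671]
tool_rot: [0.707, 0.708, -0.0, -0.0]
ft_force: [-2.2, -2.7, 0.9]
grip_width: 0.0366
grip_force: 45.0
```

Emit:
step_arm:
  rows:
    - [0,0,-0.001,0,0,0]
    - [0,0,0,0,0,0]
    - [0,0,0,0,0,0]

```text
time: 17.6
position: [0.5519, 0.1466, 0.2665]
tool_rot: [0.707, 0.708, -0.0, -0.0]
ft_force: [-3.7, -3.8, 4.9]
grip_width: 0.0366
grip_force: 45.0
```

Emit:
step_arm:
  rows:
    - [0,0,-0.001,0,0,0]
    - [0,0,0,0,0,0]
    - [0,0,0,0,0,0]

```text
time: 17.98
position: [0.5519, 0.1466, 0.2659]
tool_rot: [0.707, 0.708, -0.0, -0.0]
ft_force: [-4.0, -3.8, 7.0]
grip_width: 0.0365
grip_force: 45.0
```

Emit:
step_arm:
  rows:
    - [0,0,-0.001,0,0,0]
    - [0,0,0,0,0,0]
    - [0,0,0,0,0,0]

```text
time: 18.35
position: [0.5519, 0.1466, 0.2653]
tool_rot: [0.707, 0.708, -0.0, 0.0]
ft_force: [-5.6, -3.3, 9.1]
grip_width: 0.0368
grip_force: 45.0
```

Run:
```python
from h import *
c=camera("side");Ws=cloud(c,T(c)); cv2.imwrite("pics/s5.png",cv2.resize(c["pixels"][120:240,270:390],(600,600),interpolation=2))
o=get_obs(); cw=camera("wrist");W=cloud(cw,T(cw,o))
print(o["position"],o["ft_force"],yaw(o))
for n,w in(("side",Ws),("wrist",W)):
    S=sel(w,[(.541,.562),(.136,.157),(.10,.135)]); print(n,"crown z",len(S),np.percentile(S[:,2],[5,50,95]) if len(S) else '')
    S=sel(w,[(.542,.563),(.2,.22),(.10,.13)]); print(n,"fitted cap crown z",len(S),np.percentile(S[:,2],[5,50,95]) if len(S) else '')
```

```text
[0.55187467 0.14661399 0.265258  ] [-5.63872712 -3.34071833  8.82885183] (np.float64(0.07864931662348935), array([ 2.72343718e-05, -6.18512886e-05, -9.99999998e-01]))
side crown z 28 [0.11385042 0.11447153 0.11605513]
side fitted cap crown z 25 [0.11483426 0.11612367 0.11865527]
wrist crown z 577 [0.11428719 0.11525081 0.11652836]
wrist fitted cap crown z 2083 [0.11567782 0.11685839 0.11819184]
```

View pics/s5.png

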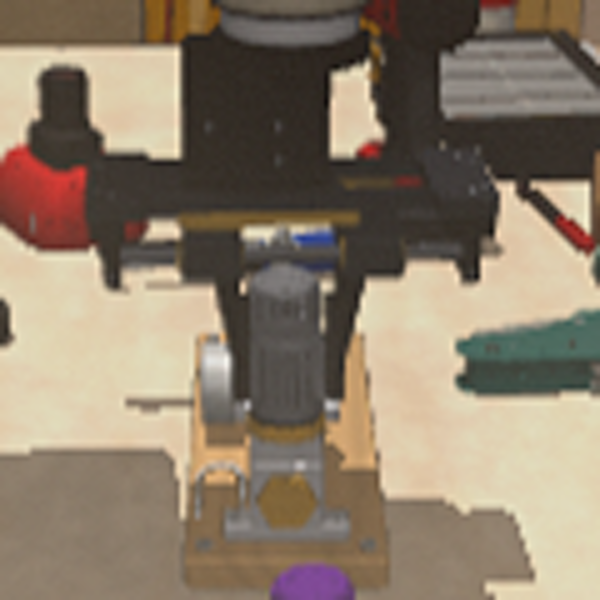

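The cap is seated square on the shoulder, its crown 1.6 mm below the fitted one. That puts the rim about 2.4 mm over the outlet, with the hand pressing at about 9 N. I'll hold and hand in.

Emit:
step_arm:
  rows:
    - [0,0,-0.0003,0,0,0]
    - [0,0,0,0,0,0]
    - [0,0,0,0,0,0]
    - [0,0,0,0,0,0]

```text
time: 18.95
position: [0.5519, 0.1466, 0.2652]
tool_rot: [0.707, 0.708, 0.0, 0.0]
ft_force: [-5.8, -3.5, 11.6]
grip_width: 0.0368
grip_force: 45.0
```

```bash
python3 -c "
from h import *
c=camera('top');W=cloud(c,T(c)); L=sel(W,[(.42,.52),(.28,.35),(.088,.108)]); print(len(L),cv2.fitLine(L[:,:2].astype(np.float32),cv2.DIST_HUBER,0,.01,.01).ravel() if len(L)>20 else '')
o=get_obs(); print(o['position'],o['ft_force'],o['time']); print(hand_in())"
```

```text
176 [ 0.99952435 -0.03083843  0.48600885  0.31567976]
[0.55186918 0.14661619 0.2651674 ] [-5.2389232  -3.98519183 10.4031497 ] 19.0
the job is handed in; nothing more can be done
None
```

The job is handed in at 19 s: the valve is shut with its lever square across the pipe, and the large grey cap is clicked onto the stud and held on its seal at about 10 N, hand still gripping it. I did not touch the small cap, carton, tapes or purple look-alikes.

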